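Find and mark the balance point of a magnifier boom

ROBOT

A 6-joint arm with a two-finger parallel gripper is mounted at the origin on the work surface. World frame = base frame: x ahead of the robot, y to its left, z up, the work surface at z = 0. Lengths are in m, angles in rad, forces in N, time in s.
With the tool pointing down it reaches from about 0.275 to 0.975 m from the base axis. Payload 8.4 kg.
Tool frame: the origin (TCP) lies midway between the tips of the shut fingers; the grasp point (between the pads) lies 19 mm behind it (bot.grip_depth is the distance from the TCP to the grasp point, in m); z points along the fingers, y is the line along which they close (so a half turn about z gives the same grasp; the last joint's range is limited). The gripper opens to 92 mm and grips with 3 to 60 N. Pads are 20 mm wide; open, the fingers measure 128 mm over their backs; the gripper's body (75 mm by 189 mm) begins 69 mm behind the grasp point.
Start: joints at [-1.271, 0.353, 1.633, -0, 1.155, -0.002], TCP at [0.186, -0.597, 0.215] pointing down, gripper open.
Joint ranges: [-2.63, 2.63], [-0.92, 2.1], [0.06, 2.66], [-1.3, 4.44], [0, 2.69], [-3.02, 3.02]. Speed limits (rad/s): [2.22, 2.22, 2.79, 3.14, 3.14, 3.14].

INTERFACE

Orientations are given as a rotation vector (axis times angle).
In Python, from rig import bot, imaging, sign_off gives the robot as it stands.
- The arm moves only by the tool move_arm, never from a script. Its argument "steps" is a list of rows, each an object with "dp": the shift along the tool's x, y, z in cm, a list of three; "turn": the turn, a rotation vector about the tool's x, y, z in degrees, a list of three; "gripper": the closure, from 0 (fully open) to 1 (shut). In form: [{"dp": [x, y, z], "turn": [ax, ay, az], "gripper": gripper}, ...]. A call has 1 to 5 rows; each row shifts and turns the commanded pose from where the row before left it, along the tool's axes as they then stand; what a row does not reach is not made up. A row lasts 1/12 s, in which the tool goes at most 41.7 mm and 7.16 degrees, less where a joint would pass 70% of its speed; a pose out of reach is approached as far as the arm can. A call with a gripper value outside its range is refused whole. The fingers move at their own pace and stop on an object; the grip force is fixed at half the most. Time passes only in rows, so rows that do not move let the fingers close. It gives the time, the measured TCP pose, the force, the opening and the grip force at its end, in the units of the state.
- bot.get_state(): the state, without advancing time (a new reading comes with each control period).
- imaging.read_camera(name): name is "scene" or "top" or "wrist"; returns (picture, depth): 384x512x3 uint8, red, green, blue; 384x512 float32, m along the optical axis (not along the pixel's ray), 0 where there is no reading.
- imaging.calibration(name): a dict with "camera_matrix" (3x3 intrinsics, pixels), "dist_coeffs" ([k1, k2, p1, p2, k3] as OpenCV has them; the pictures are not rectified), "R" (3x3) and "t" (3): a world point X has camera coordinates R X + t. Camera axes: x right, y down, z forward; pixel columns grow to the right and rows downward; lengths in m; the calibration is good to about 2 mm. A picture is of the moment at which its call begins: read the wrist's pose just before it. calibration takes no time and is no camera call; for the wrist camera it gives the pose at the moment of the call.
- sign_off(): hands the job in; it is judged then, once.
The state is a dict: "time_s": time; "joint_positions": joint angles; "dq": joint speeds; "effort": joint torques, N m; "tool_pos": TCP position; "orientation": TCP orientation; "ft_force": force on the tool from outside, world axes, zero at the start; "wrist_torque": the same for the moment, N m; "grip_width": opening from 0.0 (shut) to 1.0 (fully open); "finger_force": force on a finger pad.
Only numpy, scipy, OpenCV 4.12 (cv2) and the standard library are available. Lean on these libraries where they do the work, as an engineer would, in place of code of your own. Each camera call takes 0.05 s, during which the arm holds its last target. There are 200 camera calls.

TASK

Find the balance point of the white magnifier boom: push it endways by its black-capped end, fork end first, along the blue balance stand in light nudges, never gripping it or forcing it, and stop as soon as it tips over the steel edge by itself and comes to rest on the rubber catch bar. Leave it lying tipped there and gently set the orange marker clip astride it, fully seated, right over the edge, so that the clip marks the balance point. Leave everything else on the bench as it is.

Things in the scene. Friction and masses are not known exactly. Their poses are not given: they have to be found in the camera images.
- boom: the loose magnifier boom: white square tube 20 x 20 mm, black cap at its tail, steel fork at its nose, about 0.4 kg. Origin: centre of the underside, 180 mm from the tail face and 205 mm from the fork tip; +x to the fork, z up. Hidden ballast: its balance point lies somewhere within 35 mm either side of the origin along x. Slides at 2 to 5 N; more than 15 N on it is too rough
- tail (a point): centre of the boom's black tail end face, 10 mm above the underside; rises about 20 mm when the boom tips. While a finger presses on this face its friction holds the tail down and hides the tipping, and the boom can be slid centimetres too far: it tips only once let go, then slowly, taking up to a second when just past balance
- nose (a point): centre of the tip of the boom's fork (+205 mm in x, 10 mm above the underside); it sinks by about 22 mm when the boom tips
- stand: blue balance stand, fixed: base 370 x 100 x 12 mm; level deck 40 mm wide, its top 60 mm above the bench, reaching from x = -200 mm to the dark steel fulcrum edge at x = 0. Lips 8 mm high, 23 mm apart, guide the tube from x = -200 to -45 mm. The boom starts level in it, tail sticking out behind. Origin: on the bench under the edge; +x the way the boom is to slide, z up
- edge (a point): middle of the top of the steel fulcrum edge, 60 mm above the bench; axes as the stand's (x along the boom towards the catch bar, y along the edge)
- catch: black rubber catch bar across the stand, 16 mm thick, 120 mm past the edge, top 14 mm lower than the deck: the tipped boom leans on it nose down at about 0.117 rad (6.7 degrees). Two blue cheeks 64 mm apart hold it, up to 50 mm above the bench. Origin: on the bench under the bar
- clip_orange: orange marker clip, 20 g: saddle 24 mm long (x, along the tube), 31 mm wide (y), two legs 14 mm long and 23 mm apart that straddle the 20 mm tube, and an upright grip tab 12 mm thick (y), 24 mm long, from 20 to 50 mm above the origin. Origin: centre between the leg ends, 14 mm below the inner face that rests on the tube; z up. Parked with origin 26 mm above the bench. It seats by its own weight; over 20 N is too rough
- rail: clip rail, fixed to the bench: a 20 x 20 x 220 mm aluminium bar along its x, top 40 mm above the bench, on two grey feet. Origin on the bench under its middle. Three clips sit astride it at -60, 0 and +60 mm, in any order
- clip_blue: blue clip of the same shape, parked on the rail; to be left alone
- clip_green: green clip of the same shape, parked on the rail; to be left alone
- water: water bottle, 64 mm across, 200 mm tall; bystander, origin at its foot
- tumbler: glass tumbler, 72 mm across, 100 mm tall; bystander, origin at its foot
- driver: red-handled screwdriver lying on the bench; bystander
- spanner: steel spanner, 140 mm, lying on the bench; bystander
- ledger: green ledger book, 210 x 290 x 22 mm, lying flat; bystander
- reagent: amber jar, 56 mm across, 110 mm tall; bystander, origin at its foot

How it is judged:
On the way:
1. the boom, let go, has tipped over the edge onto the catch bar, pressing it with under 0.3 N (balance point at most about 8 mm past the edge), the clip not yet on it (angle between boom's own z axis and vertical between 0.08 and 0.16 rad and contact force between boom and catch between 0.005 and 0.3 N and contact force between each of the arm, the fingers and boom below 0.05 N and distance between clip_orange and boom above 0.06 m and horizontal distance between clip_orange and edge above 0.06 m), for 0.2 s.
At the end, for the whole second after the job is handed in: Boom at rest, untouched, tipped 0.08-0.16 rad over the edge, nose on the catch bar with under 0.3 N (edge within about 8 mm of its balance point); orange clip astride it, seated within 3 mm, square within 0.1 rad, within 7 mm of the edge along the stand; both let go and at rest (angle between boom's own z axis and vertical between 0.08 and 0.16 rad and contact force between boom and catch between 0.005 and 0.3 N and x of clip_orange in the frame of edge between -0.007 and 0.007 m and z of clip_orange in the frame of boom between 0.003 and 0.009 m and y of clip_orange in the frame of boom between -0.005 and 0.005 m and angle between the z axis of clip_orange and the z axis of boom, either way round below 0.1 rad and linear speed of each of boom, clip_orange below 0.01 m/s and contact force between each of the arm, the fingers and boom below 0.05 N and contact force between the fingers and clip_orange below 0.05 N).
It fails at once if the boom is pushed, pressed or gripped by the robot with more than 15 N (contact force between any of the fingers, the arm and boom above 15 N).
It fails at once if the clip is pressed on the boom with more than 20 N (contact force between clip_orange and boom above 20 N).
It fails at once if the boom falls off the stand (height (world z) of boom below 0.035 m).
It fails at once if a bystander or another clip is moved by more than 25 mm (distance of any of clip_blue, clip_green, water, tumbler, driver, spanner, ledger, reagent from where it was at the start of the episode above 0.025 m).
It also fails if it takes over 72 s, if anything falls off the work surface, if the arm or the gripper's body presses on something with over 40 N, if the wrist force passes 120 N, or if a joint passes its speed limit or range.

## Working session

There is one attempt and no reset: what is moved stays moved. The work goes in short steps, Python scripts to look and compute and a tool call to move; the robot and the scene stay as the last step left them, time stands still between calls to the robot, and variables do not carry over. Pictures are saved under pics/ and viewed, at most 13 in all, crops included, and the job is handed in when it is done.

Besides the shell and the picture viewer there is one more tool, called after "Emit:" by a JSON object that holds its "fn" and its "kwargs", one argument or row to a line. move_arm: Moves the arm, as the interface text tells. Its arguments: {"type":"object","properties":{"steps":{"type":"array"}},"required":["steps"]}

```bash
mkdir -p pics; cat > h.py <<'E'
from rig import bot, imaging, sign_off
import numpy as np, cv2
from scipy.spatial.transform import Rotation as Ro
def shot(n):
    c=imaging.calibration(n); p,d=imaging.read_camera(n); return c,p,d
def pix2w(c,d,u,v,r=1):
    K=np.array(c["camera_matrix"]);D=np.array(c["dist_coeffs"])
    x,y=cv2.undistortPoints(np.array([[[u,v]]],float),K,D)[0,0]
    w=d[int(v)-r:int(v)+r+1,int(u)-r:int(u)+r+1];z=np.median(w[w>0])
    return np.array(c["R"]).T@(np.array([x*z,y*z,z])-np.array(c["t"]))
def ray_z(c,u,v,h):
    K=np.array(c["camera_matrix"]);D=np.array(c["dist_coeffs"]);R=np.array(c["R"])
    x,y=cv2.undistortPoints(np.array([[[u,v]]],float),K,D)[0,0]
    o=-R.T@np.array(c["t"]);k=R.T@np.array([x,y,1]);return o+k*(h-o[2])/k[2]
def save(n,p,s=1.0): cv2.imwrite(n,cv2.resize(p[...,::-1],None,fx=s,fy=s,interpolation=cv2.INTER_CUBIC))
E
python3 - <<'E'
from h import *
for n in("top","scene"):
    c,p,d=shot(n); save(f"pics/{n}0.png",p,1.5); np.savez(f"{n}0.npz",p=p,d=d); print(n,-np.array(c["R"]).T@np.array(c["t"]))
s=bot.get_state();print(s["time_s"],s["ft_force"],bot.grip_depth,s["orientation"])
E
```

```text
top [3.18161461e-01 3.96792325e-05 1.48439325e+00]
scene [1.04904852 0.72743137 1.00311229]
0.1 [-0.62848423  0.34883904  0.36457071] 0.0187 [-3.10472481e+00 -4.72064734e-01  2.54595136e-04]
```

View pics/top0.png

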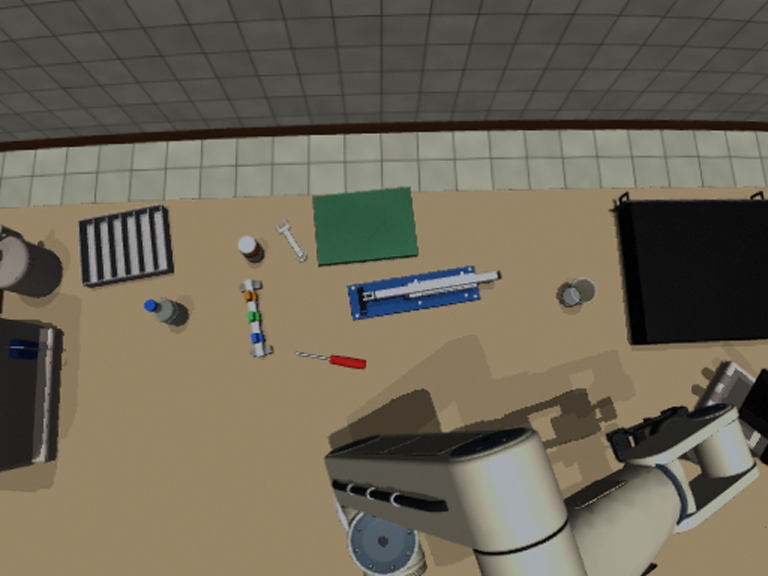

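View pics/scene0.png

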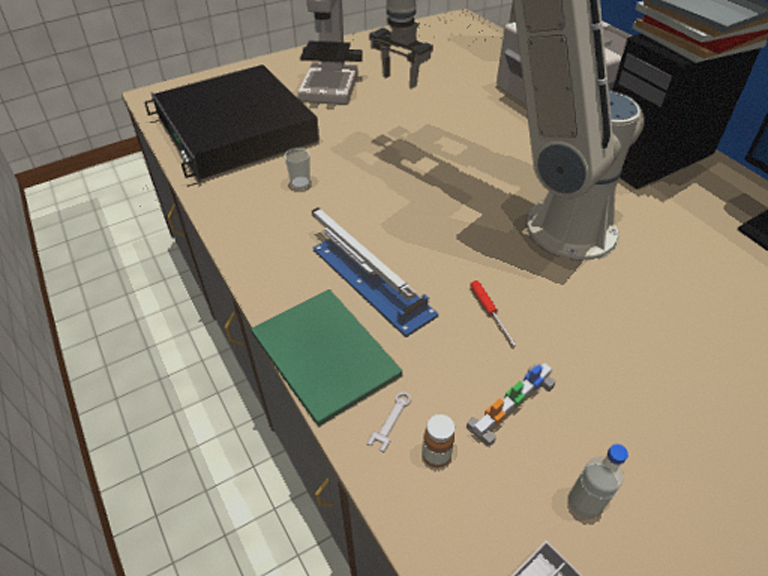

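The top view shows the boom with its black tail at about (498,275) and its nose at about (362,296). The orange clip is at about (250,296), on the rail end nearest the jar. The scene view agrees with this.

```bash
python3 - <<'E'
from h import *
z=np.load("top0.npz");c=imaging.calibration("top");p,d=z["p"],z["d"]
for n,u,v,h in[("tail",498,275,.08),("nose",362,296,.08),("mid",430,286,.08),("orange",250,296,.07),("green",254,317,.07),("blue",257,338,.07),("feet1",250,287,.02),("feet2",262,351,.02)]:
    print(n,pix2w(c,d,u/1.5,v/1.5).round(3),ray_z(c,u/1.5,v/1.5,h).round(3))
a=p[165:220,225:342];b=p[180:245,155:190]
save("pics/topA.png",a,6.5)
print(imaging.calibration("wrist")["camera_matrix"])
c=imaging.calibration("wrist");s=bot.get_state()
R=Ro.from_rotvec(s["orientation"]).as_matrix();print("tool R",R.round(3));cw=-np.array(c["R"]).T@np.array(c["t"]);print("cam in tool",(R.T@(cw-s["tool_pos"])).round(3),(np.array(c["R"])@R).round(3))
E
```

```text
tail [ 0.597 -0.336  0.082] [ 0.598 -0.337  0.08 ]
nose [0.555 0.039 0.046] [0.549 0.039 0.08 ]
mid [ 0.572 -0.148  0.079] [ 0.572 -0.148  0.08 ]
orange [0.559 0.348 0.074] [0.559 0.349 0.07 ]
green [0.503 0.34  0.054] [0.501 0.337 0.07 ]
blue [0.443 0.327 0.071] [0.443 0.328 0.07 ]
feet1 [0.59  0.356 0.04 ] [0.594 0.361 0.02 ]
feet2 [0.409 0.32  0.039] [0.41  0.325 0.02 ]
[[307.43255018   0.         255.07256859]
 [  0.         307.43255018 192.03716954]
 [  0.           0.           1.        ]]
tool R [[ 0.955  0.297 -0.   ]
 [ 0.297 -0.955  0.001]
 [ 0.    -0.001 -1.   ]]
cam in tool [ 0.081 -0.    -0.17 ] [[-0.     1.     0.   ]
 [-0.959 -0.    -0.283]
 [-0.283 -0.     0.959]]
```

View pics/topA.png

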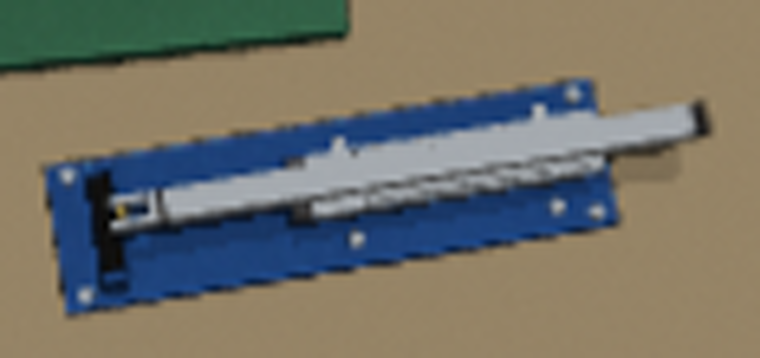

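```bash
cat >> h.py <<'E'
def plan(p,yaw,g,pos=None,R=None):
    """rows to go to p with tool down, tool x at yaw (deg)"""
    s=bot.get_state()
    R=Ro.from_rotvec(s["orientation"]) ; pos=np.array(s["tool_pos"])
    y=np.radians(yaw); Rt=Ro.from_matrix(np.array([[np.cos(y),np.sin(y),0],[np.sin(y),-np.cos(y),0],[0,0,-1]]).T.T)
    rv=(R.inv()*Rt).as_rotvec(degrees=True); d=np.array(p)-pos
    n=int(max(np.ceil(np.linalg.norm(d)/.040),np.ceil(np.linalg.norm(rv)/7.0),1))
    print("n",n,"t",s["time_s"],"rv",rv.round(1),"pos",pos.round(4))
    for i in range(n):
        Ri=R*Ro.from_rotvec(rv*i/n,degrees=True)
        print([*(Ri.inv().apply(d/n)*100).round(2)],(rv/n).round(2),g)
E
python3 - <<'E'
from h import *
z=np.load("top0.npz");c=imaging.calibration("top");p,d=z["p"],z["d"]
f=lambda u,v,h:ray_z(c,225+u/6.5-.5+.5/6.5,165+v/6.5-.5+.5/6.5,h)
t=f(706,118,.08);n=f(165,203,.08);print("tail",t,"capend",n);a=t-n
print("yaw",np.degrees(np.arctan2(-a[1],-a[0])))
for q in[(45,168),(590,82),(618,222),(68,312)]:print("base",f(*q,.012).round(4))
print("edge",f(300,213,.06),f(297,163,.06))
plan([.45,-.15,.30],97,1)
E
```

```text
tail [ 0.59990943 -0.34197163  0.08      ] capend [0.55468321 0.00311322 0.08      ]
yaw 97.46653087683914
base [0.5918 0.0821 0.012 ]
base [ 0.6401 -0.2823  0.012 ]
base [ 0.5452 -0.2952  0.012 ]
base [0.4956 0.0686 0.012 ]
edge [ 0.54923018 -0.08269476  0.06      ] [ 0.5816822  -0.08197309  0.06      ]
n 14 t 0.1 rv [ -0.1  -0.  -79.7] pos [ 0.1856 -0.5963  0.214 ]
[np.float64(2.75), np.float64(-2.48), np.float64(-0.61)] [-0.   -0.   -5.69] 1
[np.float64(2.98), np.float64(-2.2), np.float64(-0.61)] [-0.   -0.   -5.69] 1
[np.float64(3.19), np.float64(-1.89), np.float64(-0.61)] [-0.   -0.   -5.69] 1
[np.float64(3.36), np.float64(-1.57), np.float64(-0.61)] [-0.   -0.   -5.69] 1
[np.float64(3.5), np.float64(-1.23), np.float64(-0.61)] [-0.   -0.   -5.69] 1
[np.float64(3.6), np.float64(-0.87), np.float64(-0.61)] [-0.   -0.   -5.69] 1
[np.float64(3.67), np.float64(-0.51), np.float64(-0.61)] [-0.   -0.   -5.69] 1
[np.float64(3.7), np.float64(-0.14), np.float64(-0.61)] [-0.   -0.   -5.69] 1
[np.float64(3.7), np.float64(0.22), np.float64(-0.61)] [-0.   -0.   -5.69] 1
[np.float64(3.66), np.float64(0.59), np.float64(-0.61)] [-0.   -0.   -5.69] 1
[np.float64(3.58), np.float64(0.95), np.float64(-0.61)] [-0.   -0.   -5.69] 1
[np.float64(3.47), np.float64(1.3), np.float64(-0.61)] [-0.   -0.   -5.69] 1
[np.float64(3.32), np.float64(1.64), np.float64(-0.61)] [-0.   -0.   -5.69] 1
[np.float64(3.14), np.float64(1.96), np.float64(-0.61)] [-0.   -0.   -5.69] 1
```

Emit:
{"fn": "move_arm", "kwargs": {
  "steps": [
    {"dp":[2.75,-2.5,-0.6],"turn":[0,0,-5.7],"gripper":1},
    {"dp":[3.0,-2.2,-0.6],"turn":[0,0,-5.7],"gripper":1},
    {"dp":[3.2,-1.9,-0.6],"turn":[0,0,-5.7],"gripper":1},
    {"dp":[3.35,-1.6,-0.6],"turn":[0,0,-5.7],"gripper":1},
    {"dp":[3.5,-1.2,-0.6],"turn":[0,0,-5.7],"gripper":1}
  ]
}}

```text
time_s: 0.52
tool_pos: [0.2805, -0.4351, 0.2445]
orientation: [-2.891, -1.228, 0.0]
ft_force: [0.5, 0.7, 0.4]
grip_width: 0.661
finger_force: 0.0
```

Emit:
{"fn": "move_arm", "kwargs": {
  "steps": [
    {"dp":[3.6,-0.9,-0.6],"turn":[0,0,-5.7],"gripper":1},
    {"dp":[3.7,-0.5,-0.6],"turn":[0,0,-5.7],"gripper":1},
    {"dp":[3.7,-0.1,-0.6],"turn":[0,0,-5.7],"gripper":1},
    {"dp":[3.7,0.2,-0.6],"turn":[0,0,-5.7],"gripper":1},
    {"dp":[3.65,0.6,-0.6],"turn":[0,0,-5.7],"gripper":1}
  ]
}}

```text
time_s: 0.93
tool_pos: [0.3751, -0.2755, 0.2747]
orientation: [-2.5, -1.903, 0.0]
ft_force: [1.3, 0.3, -0.3]
grip_width: 0.297
finger_force: 0.0
```

Emit:
{"fn": "move_arm", "kwargs": {
  "steps": [
    {"dp":[3.6,0.95,-0.6],"turn":[0,0,-5.7],"gripper":1},
    {"dp":[3.5,1.3,-0.6],"turn":[0,0,-5.7],"gripper":1},
    {"dp":[3.3,1.6,-0.6],"turn":[0,0,-5.7],"gripper":1},
    {"dp":[3.1,2.0,-0.6],"turn":[0,0,-5.7],"gripper":1},
    {"dp":[0,0,0],"turn":[0,0,0],"gripper":1}
  ]
}}

```text
time_s: 1.35
tool_pos: [0.453, -0.1454, 0.2996]
orientation: [2.068, 2.364, 0.004]
ft_force: [0.1, -1.0, 0.6]
grip_width: 0.004
finger_force: 0.0
```

```bash
python3 - <<'E'
from h import *
import pickle
c,p,d=shot("wrist"); pickle.dump((c,p,d),open("w1.pkl","wb")); save("pics/w1.png",p,1.5)
s=bot.get_state();print(s["time_s"],s["tool_pos"],s["ft_force"],Ro.from_rotvec(s["orientation"]).as_matrix()[:,0])
E
```

```text
1.4 [ 0.4515263  -0.14743215  0.29887858] [ 0.10003333  0.00903577 -0.89341269] [-1.28620084e-01  9.91693930e-01  1.52143541e-04]
```

View pics/w1.png

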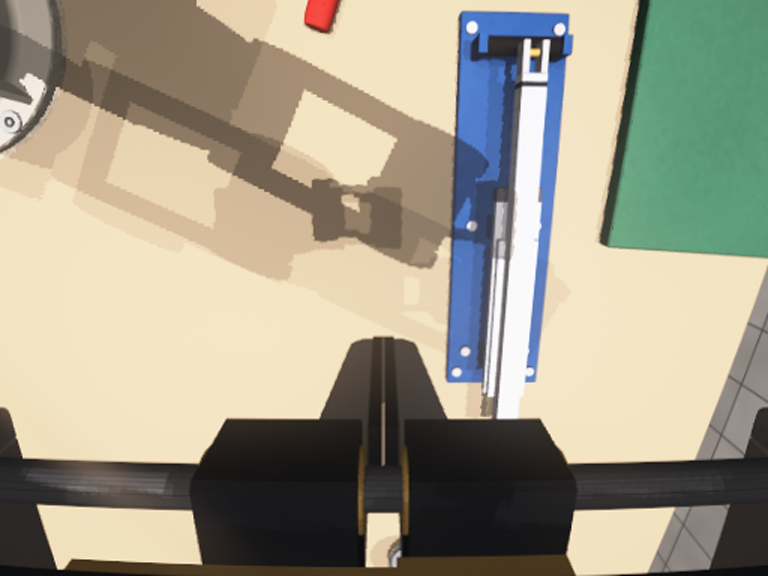

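```bash
python3 - <<'E'
from h import *
import pickle
c,p,d=pickle.load(open("w1.pkl","rb"))
for n,u,v,h in[("edgeL front",497,187,.06),("edgeL back",497,202,.06),("edgeR front",540,187,.06),("edgeR back",540,202,.06),("catch front",490,36,.046),("catch back",490,53,.046),("boom up L",519,100,.08),("boom up R",547,100,.08),("boom low L",499,400,.08),("boom low R",521,400,.08),("forktipL",522,38,.075),("forktipR",548,38,.075),("baseTL",460,11,.012),("baseTR",569,14,.012),("baseBL",446,381,.012),("baseBR",536,381,.012)]:
    print(n,ray_z(c,u/1.5,v/1.5,h).round(4),pix2w(c,d,u/1.5,v/1.5,0).round(4))
save("pics/w1c.png",p[110:150,310:375],10)
E
```

```text
edgeL front [ 0.5463 -0.0804  0.06  ] [ 0.5586 -0.0821  0.0118]
edgeL back [ 0.5489 -0.0932  0.06  ] [ 0.5491 -0.0933  0.0591]
edgeR front [ 0.5841 -0.0751  0.06  ] [ 0.601  -0.0762  0.0112]
edgeR back [ 0.587  -0.0879  0.06  ] [ 0.5869 -0.0879  0.0601]
catch front [0.5201 0.0418 0.046 ] [0.5203 0.042  0.0451]
catch back [0.5225 0.0286 0.046 ] [0.5235 0.0297 0.0411]
boom up L [ 0.5456 -0.0099  0.08  ] [ 0.5476 -0.0088  0.0724]
boom up R [ 0.568  -0.0065  0.08  ] [ 0.568  -0.0065  0.0799]
boom low L [ 0.5836 -0.2751  0.08  ] [ 0.5847 -0.2767  0.077 ]
boom low R [ 0.6047 -0.2725  0.08  ] [ 0.6384 -0.3153 -0.0008]
forktipL [0.5401 0.0368 0.075 ] [0.5477 0.0449 0.0441]
forktipR [0.5606 0.04   0.075 ] [0.5699 0.0484 0.044 ]
baseTL [0.4958 0.0671 0.012 ] [0.4971 0.0705 0.0005]
baseTR [0.5944 0.08   0.012 ] [0.5946 0.0802 0.0113]
baseBL [ 0.5448 -0.2957  0.012 ] [ 0.5473 -0.3013  0.0008]
baseBR [ 0.6445 -0.2832  0.012 ] [ 0.6494 -0.2884  0.0009]
```

View pics/w1c.png

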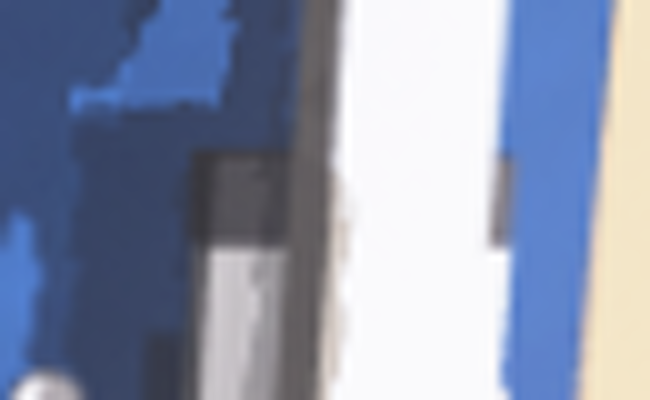

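```bash
python3 - <<'E'
from h import *
plan([.6059,-.3812,.13],97.5,1)
E
```

```text
n 9 t 1.4 rv [ 0.  -0.  -0.1] pos [ 0.4515 -0.1474  0.2989]
[np.float64(-2.8), np.float64(1.37), np.float64(1.88)] [ 0.01 -0.   -0.01] 1
[np.float64(-2.8), np.float64(1.36), np.float64(1.88)] [ 0.01 -0.   -0.01] 1
[np.float64(-2.8), np.float64(1.36), np.float64(1.88)] [ 0.01 -0.   -0.01] 1
[np.float64(-2.8), np.float64(1.36), np.float64(1.88)] [ 0.01 -0.   -0.01] 1
[np.float64(-2.8), np.float64(1.36), np.float64(1.88)] [ 0.01 -0.   -0.01] 1
[np.float64(-2.8), np.float64(1.36), np.float64(1.88)] [ 0.01 -0.   -0.01] 1
[np.float64(-2.8), np.float64(1.36), np.float64(1.88)] [ 0.01 -0.   -0.01] 1
[np.float64(-2.8), np.float64(1.36), np.float64(1.88)] [ 0.01 -0.   -0.01] 1
[np.float64(-2.8), np.float64(1.36), np.float64(1.88)] [ 0.01 -0.   -0.01] 1
```

Emit:
{"fn": "move_arm", "kwargs": {
  "steps": [
    {"dp":[-2.8,1.4,1.9],"turn":[0,0,0],"gripper":1},
    {"dp":[-2.8,1.4,1.9],"turn":[0,0,0],"gripper":1},
    {"dp":[-2.8,1.4,1.9],"turn":[0,0,0],"gripper":1},
    {"dp":[-2.8,1.3,1.9],"turn":[0,0,0],"gripper":1},
    {"dp":[-2.8,1.3,1.9],"turn":[0,0,0],"gripper":1}
  ]
}}

```text
time_s: 1.82
tool_pos: [0.5344, -0.2828, 0.2021]
orientation: [-2.082, -2.351, 0.001]
ft_force: [0.9, -0.5, 0.3]
grip_width: 0.004
finger_force: 0.0
```

Emit:
{"fn": "move_arm", "kwargs": {
  "steps": [
    {"dp":[-2.8,1.4,1.8],"turn":[0,0,0],"gripper":1},
    {"dp":[-2.8,1.4,1.8],"turn":[0,0,0],"gripper":1},
    {"dp":[-2.8,1.4,1.8],"turn":[0,0,0],"gripper":1},
    {"dp":[-2.8,1.3,1.8],"turn":[0,0,0],"gripper":1},
    {"dp":[0,0,0],"turn":[0,0,0],"gripper":1}
  ]
}}

```text
time_s: 2.23
tool_pos: [0.6021, -0.3892, 0.1259]
orientation: [-2.082, -2.347, 0.003]
ft_force: [-2.3, 0.7, 0.4]
grip_width: 0.007
finger_force: 0.0
```

```bash
python3 - <<'E'
from h import *
import pickle
plan([.6059,-.3812,.073],97.5,1)
c,p,d=shot("wrist"); pickle.dump((c,p,d),open("w2.pkl","wb")); save("pics/w2.png",p,1.5)
E
```

```text
n 2 t 2.2333 rv [-0.2 -0.1 -0.6] pos [ 0.6021 -0.3892  0.1259]
[np.float64(0.37), np.float64(0.25), np.float64(2.65)] [-0.12 -0.05 -0.32] 1
[np.float64(0.37), np.float64(0.24), np.float64(2.65)] [-0.12 -0.05 -0.32] 1
```

View pics/w2.png

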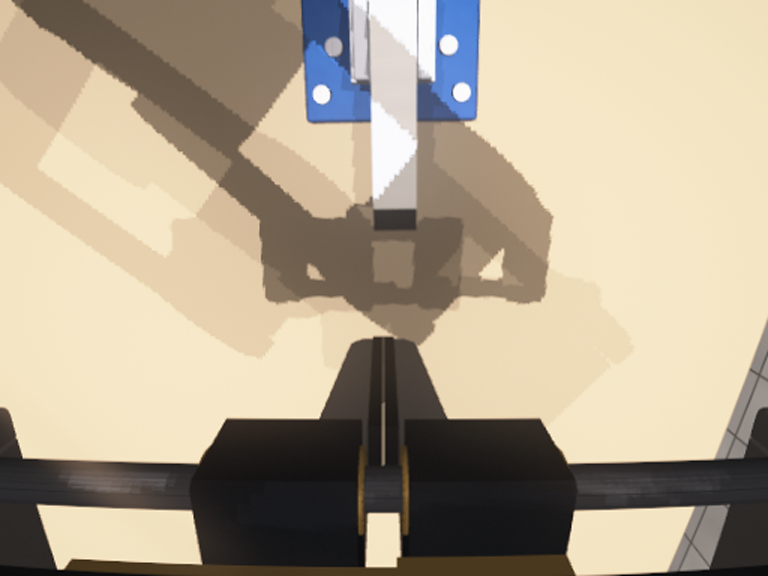

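The wrist view shows the black tail at (373–416, 229) and the fingertips at (383, 340), about 1.5 mm to the side.

```bash
cat >> h.py <<'E'
A=np.array([-.1305,.9914,0]);B=np.array([.9914,.1305,0])
ab=lambda p:(round(float(p@A),4),round(float(p@B),4),round(float(p[2]),4))
E
python3 - <<'E'
from h import *
import pickle
c,p,d=pickle.load(open("w2.pkl","rb"))
for u,v in[(373,229),(416,229),(372,205),(416,205),(372,100),(414,100)]:
    print(ab(ray_z(c,u/1.5,v/1.5,.08)),ab(pix2w(c,d,394/1.5,v/1.5-1,0)))
print("tcp",ab(bot.get_state()["tool_pos"]))
E
```

```text
(-0.4186, 0.5423, 0.08) (-0.4181, 0.5522, 0.0796)
(-0.4189, 0.5625, 0.08) (-0.4181, 0.5522, 0.0796)
(-0.4074, 0.542, 0.08) (-0.4069, 0.5522, 0.0798)
(-0.4076, 0.5624, 0.08) (-0.4069, 0.5522, 0.0798)
(-0.3614, 0.5428, 0.08) (-0.3609, 0.5525, 0.0801)
(-0.3616, 0.5613, 0.08) (-0.3609, 0.5525, 0.0801)
tcp (-0.4623, 0.5457, 0.1276)
```

Emit:
{"fn": "move_arm", "kwargs": {
  "steps": [
    {"dp":[0,0.3,2.0],"turn":[0,0,0],"gripper":1},
    {"dp":[0,0.2,2.0],"turn":[0,0,0],"gripper":1},
    {"dp":[0,0,1.0],"turn":[0,0,0],"gripper":1},
    {"dp":[0,0,0],"turn":[0,0,0],"gripper":1},
    {"dp":[0,0,0],"turn":[0,0,0],"gripper":1}
  ]
}}

```text
time_s: 2.7
tool_pos: [0.6075, -0.3839, 0.082]
orientation: [-2.08, -2.353, 0.0]
ft_force: [-0.3, -0.2, 0.1]
grip_width: 0.003
finger_force: 0.0
```

```bash
python3 - <<'E'
from h import *
s=bot.get_state();p=s["tool_pos"];print(s["time_s"],"tcp",ab(p),s["ft_force"]);plan(p,97.5,1)
E
```

```text
2.7 tcp (-0.4599, 0.5522, 0.082) [-0.25129021 -0.18056818  0.10639409]
n 1 t 2.7 rv [-0.  -0.  -0.4] pos [ 0.6075 -0.3839  0.082 ]
[np.float64(0.0), np.float64(0.0), np.float64(0.0)] [-0.04 -0.03 -0.44] 1
```

Emit:
{"fn": "move_arm", "kwargs": {
  "steps": [
    {"dp":[1.0,0,1.0],"turn":[0,0,0],"gripper":1},
    {"dp":[1.0,0,0],"turn":[0,0,0],"gripper":1},
    {"dp":[0.4,0,0],"turn":[0,0,0],"gripper":1},
    {"dp":[0.4,0,0],"turn":[0,0,0],"gripper":1},
    {"dp":[0.4,0,0],"turn":[0,0,0],"gripper":1}
  ]
}}

```text
time_s: 3.12
tool_pos: [0.6048, -0.3519, 0.0723]
orientation: [2.078, 2.354, -0.0]
ft_force: [0.5, -2.5, -1.0]
grip_width: 0.003
finger_force: 1.0
```

Emit:
{"fn": "move_arm", "kwargs": {
  "steps": [
    {"dp":[0.4,0,0],"turn":[0,0,0],"gripper":1},
    {"dp":[0.4,0,0],"turn":[0,0,0],"gripper":1},
    {"dp":[0.4,0,0],"turn":[0,0,0],"gripper":1},
    {"dp":[0.4,0,0],"turn":[0,0,0],"gripper":1}
  ]
}}

```text
time_s: 3.45
tool_pos: [0.603, -0.3368, 0.0722]
orientation: [2.079, 2.353, -0.0]
ft_force: [0.8, -5.0, 3.0]
grip_width: 0.003
finger_force: 2.3
```

```bash
cat >> h.py <<'E'
def tail():
    c,p,d=shot("wrist");s=bot.get_state()
    # heights along the boom top line
    out=[]
    K=np.array(c["camera_matrix"]);R=np.array(c["R"]);t=np.array(c["t"])
    v,u=np.mgrid[20:270:1,180:330:1];z=d[20:270,180:330]
    q=cv2.undistortPoints(np.stack([u,v],-1).reshape(-1,1,2).astype(float),K,np.array(c["dist_coeffs"]))[:,0]
    P=(np.c_[q*z.reshape(-1,1),z.reshape(-1)]-t)@R
    a,b,h=P@A,P@B,P[:,2]
    tc=np.array(s["tool_pos"])@A
    m=(abs(b-.552)<.006)&(h>.066)&(h<.11)&(a>tc+.006)&(z.reshape(-1)>0)
    a,h=a[m],h[m]; k=np.polyfit(a,h,1)
    lo=np.percentile(a,0.5)
    print("t %.2f tcp %s tail a %.4f rel edge %.4f top h at tail %.4f tilt %.4f n %d f %s"%(s["time_s"],ab(np.array(s["tool_pos"])),lo,lo+.151,np.polyval(k,lo),k[0],m.sum(),np.array(s["ft_force"]).round(1)))
E
python3 -c "
from h import *
tail()"
```

```text
t 3.50 tcp (-0.4118, 0.5537, 0.0721) tail a -0.4027 rel edge -0.2517 top h at tail 0.0856 tilt -0.0785 n 5376 f [ 1.1 -3.8  2.7]
```

Emit:
{"fn": "move_arm", "kwargs": {
  "steps": [
    {"dp":[0.5,0,0],"turn":[0,0,0],"gripper":1},
    {"dp":[0.6,0,0],"turn":[0,0,0],"gripper":1},
    {"dp":[0.7,0,0],"turn":[0,0,0],"gripper":1},
    {"dp":[0.6,0,0],"turn":[0,0,0],"gripper":1},
    {"dp":[0.5,0,0],"turn":[0,0,0],"gripper":1}
  ]
}}

```text
time_s: 3.92
tool_pos: [0.5992, -0.3077, 0.0721]
orientation: [2.079, 2.354, 0.0]
ft_force: [1.2, -5.2, 4.5]
grip_width: 0.004
finger_force: 2.6
```

```bash
sed -i 's/a>tc+.006/a>tc+.014/' h.py; python3 -c "
from h import *
tail();tail()"
```

```text
t 3.97 tcp (-0.3822, 0.5538, 0.0719) tail a -0.3675 rel edge -0.2165 top h at tail 0.0797 tilt -0.0011 n 4691 f [ 1.1 -2.9  3.6]
t 4.02 tcp (-0.3823, 0.5536, 0.0717) tail a -0.3675 rel edge -0.2165 top h at tail 0.0797 tilt -0.0013 n 4695 f [ 0.2 -0.7  0.4]
```

Emit:
{"fn": "move_arm", "kwargs": {
  "steps": [
    {"dp":[0.3,0,0],"turn":[0,0,0],"gripper":1},
    {"dp":[-0.8,0,0],"turn":[0,0,0],"gripper":1},
    {"dp":[0,0,0],"turn":[0,0,0],"gripper":1},
    {"dp":[0,0,0],"turn":[0,0,0],"gripper":1},
    {"dp":[0,0,0],"turn":[0,0,0],"gripper":1}
  ]
}}

```text
time_s: 4.43
tool_pos: [0.599, -0.3125, 0.0711]
orientation: [-2.079, -2.353, -0.0]
ft_force: [0.3, -0.2, 0.4]
grip_width: 0.004
finger_force: 0.0
```

```bash
cat >> h.py <<'E'
def wait(n=10):
    for i in range(n): imaging.read_camera("wrist")
    tail()
E
python3 -c "
from h import *
tail();wait(6)"
```

```text
t 4.48 tcp (-0.3879, 0.5531, 0.0711) tail a -0.3693 rel edge -0.2183 top h at tail 0.0797 tilt -0.0008 n 4612 f [ 0.1 -0.9  0.7]
t 4.83 tcp (-0.3881, 0.5535, 0.0716) tail a -0.3690 rel edge -0.2180 top h at tail 0.0797 tilt -0.0012 n 4636 f [-0.6 -0.  -0.7]
```

Emit:
{"fn": "move_arm", "kwargs": {
  "steps": [
    {"dp":[0.8,0,0],"turn":[0,0,0],"gripper":1},
    {"dp":[0.4,0,0],"turn":[0,0,0],"gripper":1},
    {"dp":[0.3,0,0],"turn":[0,0,0],"gripper":1},
    {"dp":[-0.9,0,0],"turn":[0,0,0],"gripper":1},
    {"dp":[0,0,0],"turn":[0,0,0],"gripper":1}
  ]
}}

```text
time_s: 5.25
tool_pos: [0.599, -0.3075, 0.0718]
orientation: [2.079, 2.354, -0.0]
ft_force: [-0.2, -0.1, 0.7]
grip_width: 0.005
finger_force: 0.0
```

```bash
python3 -c "
from h import *
wait(5);wait(9)"
```

```text
t 5.55 tcp (-0.3821, 0.5535, 0.0715) tail a -0.3616 rel edge -0.2106 top h at tail 0.0797 tilt -0.0010 n 4564 f [-0.6 -0.3  0.4]
t 6.05 tcp (-0.3821, 0.5535, 0.0716) tail a -0.3615 rel edge -0.2105 top h at tail 0.0797 tilt -0.0009 n 4528 f [0.1 0.3 0.3]
```

Emit:
{"fn": "move_arm", "kwargs": {
  "steps": [
    {"dp":[0.8,0,0],"turn":[0,0,0],"gripper":1},
    {"dp":[0.3,0,0],"turn":[0,0,0],"gripper":1},
    {"dp":[0.3,0,0],"turn":[0,0,0],"gripper":1},
    {"dp":[-0.9,0,0],"turn":[0,0,0],"gripper":1},
    {"dp":[0,0,0],"turn":[0,0,0],"gripper":1}
  ]
}}

```text
time_s: 6.47
tool_pos: [0.5984, -0.3025, 0.0718]
orientation: [2.079, 2.355, -0.0]
ft_force: [0.5, -0.2, 0.2]
grip_width: 0.0
finger_force: 0.0
```

```bash
python3 -c "
from h import *
wait(4);wait(9)"
```

```text
t 6.72 tcp (-0.3772, 0.5535, 0.0715) tail a -0.3569 rel edge -0.2059 top h at tail 0.0797 tilt -0.0005 n 4592 f [-0.4 -0.3 -0.6]
t 7.22 tcp (-0.3771, 0.5536, 0.0716) tail a -0.3570 rel edge -0.2060 top h at tail 0.0797 tilt -0.0008 n 4507 f [-0.1 -0.3  0.1]
```

Moved 4.6 mm, as expected. Repeating with slightly longer nudges.

Emit:
{"fn": "move_arm", "kwargs": {
  "steps": [
    {"dp":[0.8,0,0],"turn":[0,0,0],"gripper":1},
    {"dp":[0.4,0,0],"turn":[0,0,0],"gripper":1},
    {"dp":[0.3,0,0],"turn":[0,0,0],"gripper":1},
    {"dp":[-0.9,0,0],"turn":[0,0,0],"gripper":1},
    {"dp":[0,0,0],"turn":[0,0,0],"gripper":1}
  ]
}}

```text
time_s: 7.63
tool_pos: [0.5977, -0.2965, 0.0718]
orientation: [2.079, 2.355, -0.0]
ft_force: [-0.6, 0.0, -0.5]
grip_width: 0.011
finger_force: 0.0
```

```bash
python3 -c "
from h import *
wait(13)"
```

```text
t 8.33 tcp (-0.3711, 0.5536, 0.0716) tail a -0.3508 rel edge -0.1998 top h at tail 0.0797 tilt -0.0014 n 4466 f [0.5 0.3 0.8]
```

Emit:
{"fn": "move_arm", "kwargs": {
  "steps": [
    {"dp":[0.8,0,0],"turn":[0,0,0],"gripper":1},
    {"dp":[0.4,0,0],"turn":[0,0,0],"gripper":1},
    {"dp":[0.3,0,0],"turn":[0,0,0],"gripper":1},
    {"dp":[-0.9,0,0],"turn":[0,0,0],"gripper":1},
    {"dp":[0,0,0],"turn":[0,0,0],"gripper":1}
  ]
}}

```text
time_s: 8.75
tool_pos: [0.5969, -0.2906, 0.0718]
orientation: [2.079, 2.355, -0.0]
ft_force: [-0.2, 0.2, -0.5]
grip_width: 0.003
finger_force: 0.0
```

Emit:
{"fn": "move_arm", "kwargs": {
  "steps": [
    {"dp":[0,0,0],"turn":[0,0,0],"gripper":1},
    {"dp":[0,0,0],"turn":[0,0,0],"gripper":1},
    {"dp":[0,0,0],"turn":[0,0,0],"gripper":1},
    {"dp":[0,0,0],"turn":[0,0,0],"gripper":1},
    {"dp":[0,0,0],"turn":[0,0,0],"gripper":1}
  ]
}}

```text
time_s: 9.17
tool_pos: [0.5966, -0.2898, 0.0716]
orientation: [-2.08, -2.354, -0.0]
ft_force: [-0.4, 0.2, -0.3]
grip_width: 0.008
finger_force: 0.0
```

```bash
python3 -c "
from h import *
wait(5)"
```

```text
t 9.47 tcp (-0.3651, 0.5537, 0.0716) tail a -0.3449 rel edge -0.1939 top h at tail 0.0797 tilt -0.0011 n 4478 f [ 0.6  0.3 -0.6]
```

Emit:
{"fn": "move_arm", "kwargs": {
  "steps": [
    {"dp":[0.8,0,0],"turn":[0,0,0],"gripper":1},
    {"dp":[0.4,0,0],"turn":[0,0,0],"gripper":1},
    {"dp":[0.3,0,0],"turn":[0,0,0],"gripper":1},
    {"dp":[-0.9,0,0],"turn":[0,0,0],"gripper":1},
    {"dp":[0,0,0],"turn":[0,0,0],"gripper":1}
  ]
}}

```text
time_s: 9.88
tool_pos: [0.5962, -0.2846, 0.0718]
orientation: [2.079, 2.355, -0.0]
ft_force: [0.1, 0.0, -0.3]
grip_width: 0.006
finger_force: 0.0
```

Emit:
{"fn": "move_arm", "kwargs": {
  "steps": [
    {"dp":[0,0,0],"turn":[0,0,0],"gripper":1},
    {"dp":[0,0,0],"turn":[0,0,0],"gripper":1},
    {"dp":[0,0,0],"turn":[0,0,0],"gripper":1},
    {"dp":[0,0,0],"turn":[0,0,0],"gripper":1},
    {"dp":[0,0,0],"turn":[0,0,0],"gripper":1}
  ]
}}

```text
time_s: 10.3
tool_pos: [0.5958, -0.2838, 0.0715]
orientation: [-2.08, -2.354, -0.0]
ft_force: [0.1, -0.6, -0.2]
grip_width: 0.006
finger_force: 0.0
```

```bash
python3 -c "
from h import *
wait(5)"
```

```text
t 10.60 tcp (-0.3591, 0.5537, 0.0716) tail a -0.3390 rel edge -0.1880 top h at tail 0.0797 tilt -0.0010 n 4482 f [-0.6  0.5 -0.3]
```

Emit:
{"fn": "move_arm", "kwargs": {
  "steps": [
    {"dp":[0.8,0,0],"turn":[0,0,0],"gripper":1},
    {"dp":[0.4,0,0],"turn":[0,0,0],"gripper":1},
    {"dp":[0.3,0,0],"turn":[0,0,0],"gripper":1},
    {"dp":[-0.9,0,0],"turn":[0,0,0],"gripper":1},
    {"dp":[0,0,0],"turn":[0,0,0],"gripper":1}
  ]
}}

```text
time_s: 11.02
tool_pos: [0.5955, -0.2786, 0.0718]
orientation: [2.079, 2.355, 0.0]
ft_force: [-0.2, -0.2, 0.7]
grip_width: 0.006
finger_force: 0.0
```

Emit:
{"fn": "move_arm", "kwargs": {
  "steps": [
    {"dp":[0,0,0],"turn":[0,0,0],"gripper":1},
    {"dp":[0,0,0],"turn":[0,0,0],"gripper":1},
    {"dp":[0,0,0],"turn":[0,0,0],"gripper":1},
    {"dp":[0,0,0],"turn":[0,0,0],"gripper":1},
    {"dp":[0,0,0],"turn":[0,0,0],"gripper":1}
  ]
}}

```text
time_s: 11.43
tool_pos: [0.595, -0.2778, 0.0715]
orientation: [-2.08, -2.354, 0.0]
ft_force: [-0.9, -0.0, -0.9]
grip_width: 0.003
finger_force: 0.0
```

```bash
python3 -c "
from h import *
wait(5)"
```

```text
t 11.73 tcp (-0.3531, 0.5538, 0.0716) tail a -0.3327 rel edge -0.1817 top h at tail 0.0803 tilt -0.0042 n 4522 f [-0.5  0.4  0.2]
```

The tilt reading has started to change, so I'm waiting.

```bash
python3 -c "
from h import *
wait(3);wait(4);wait(4)"
```

```text
t 11.93 tcp (-0.3531, 0.5537, 0.0716) tail a -0.3327 rel edge -0.1817 top h at tail 0.0803 tilt -0.0044 n 4514 f [-1.3  0.5  0.5]
t 12.18 tcp (-0.3531, 0.5537, 0.0716) tail a -0.3328 rel edge -0.1818 top h at tail 0.0801 tilt -0.0036 n 4503 f [-0.8  0.4 -0.6]
t 12.43 tcp (-0.3531, 0.5538, 0.0716) tail a -0.3328 rel edge -0.1818 top h at tail 0.0801 tilt -0.0037 n 4513 f [ 0.   0.1 -0.8]
```

Static, though it looks close to balance. I'll use smaller nudges.

Emit:
{"fn": "move_arm", "kwargs": {
  "steps": [
    {"dp":[0.8,0,0],"turn":[0,0,0],"gripper":1},
    {"dp":[0.3,0,0],"turn":[0,0,0],"gripper":1},
    {"dp":[0.2,0,0],"turn":[0,0,0],"gripper":1},
    {"dp":[-1.0,0,0],"turn":[0,0,0],"gripper":1},
    {"dp":[0,0,0],"turn":[0,0,0],"gripper":1}
  ]
}}

```text
time_s: 12.85
tool_pos: [0.5951, -0.276, 0.0718]
orientation: [2.079, 2.354, -0.0]
ft_force: [-0.1, -0.1, -0.6]
grip_width: 0.002
finger_force: 0.0
```

Emit:
{"fn": "move_arm", "kwargs": {
  "steps": [
    {"dp":[0,0,0],"turn":[0,0,0],"gripper":1},
    {"dp":[0,0,0],"turn":[0,0,0],"gripper":1},
    {"dp":[0,0,0],"turn":[0,0,0],"gripper":1},
    {"dp":[0,0,0],"turn":[0,0,0],"gripper":1},
    {"dp":[0,0,0],"turn":[0,0,0],"gripper":1}
  ]
}}

```text
time_s: 13.27
tool_pos: [0.5947, -0.2748, 0.0715]
orientation: [-2.08, -2.354, 0.0]
ft_force: [0.2, -0.8, 0.1]
grip_width: 0.005
finger_force: 0.0
```

```bash
python3 -c "
from h import *
wait(4);wait(4)"
```

```text
t 13.52 tcp (-0.3501, 0.5538, 0.0716) tail a -0.3256 rel edge -0.1746 top h at tail 0.0997 tilt -0.1156 n 5129 f [ 0.  -0.7 -0.7]
t 13.77 tcp (-0.3501, 0.5538, 0.0716) tail a -0.3257 rel edge -0.1747 top h at tail 0.0997 tilt -0.1159 n 5128 f [-0.9 -0.7 -0.5]
```

It has tipped: tilt 0.116 rad, tail top up about 20 mm. Retreating.

Emit:
{"fn": "move_arm", "kwargs": {
  "steps": [
    {"dp":[-1.5,0,0],"turn":[0,0,0],"gripper":1},
    {"dp":[-1.5,0,-0.5],"turn":[0,0,0],"gripper":1},
    {"dp":[0,0,-4],"turn":[0,0,0],"gripper":1},
    {"dp":[0,0,-4],"turn":[0,0,0],"gripper":1},
    {"dp":[0,0,-4],"turn":[0,0,0],"gripper":1}
  ]
}}

```text
time_s: 14.18
tool_pos: [0.5981, -0.3064, 0.198]
orientation: [-2.081, -2.353, 0.001]
ft_force: [1.1, -0.5, 0.4]
grip_width: 0.003
finger_force: 0.0
```

```bash
python3 -c "
from h import *
plan([.557,.347,.22],190.5,0)"
```

```text
n 17 t 14.1833 rv [ -0.   -0.1 -93.5] pos [ 0.5981 -0.3064  0.198 ]
[np.float64(3.84), np.float64(0.23), np.float64(-0.13)] [-0.  -0.  -5.5] 0
[np.float64(3.8), np.float64(0.6), np.float64(-0.13)] [-0.  -0.  -5.5] 0
[np.float64(3.73), np.float64(0.96), np.float64(-0.13)] [-0.  -0.  -5.5] 0
[np.float64(3.62), np.float64(1.31), np.float64(-0.13)] [-0.  -0.  -5.5] 0
[np.float64(3.48), np.float64(1.65), np.float64(-0.13)] [-0.  -0.  -5.5] 0
[np.float64(3.3), np.float64(1.98), np.float64(-0.13)] [-0.  -0.  -5.5] 0
[np.float64(3.1), np.float64(2.29), np.float64(-0.13)] [-0.  -0.  -5.5] 0
[np.float64(2.87), np.float64(2.57), np.float64(-0.13)] [-0.  -0.  -5.5] 0
[np.float64(2.61), np.float64(2.84), np.float64(-0.13)] [-0.  -0.  -5.5] 0
[np.float64(2.32), np.float64(3.07), np.float64(-0.13)] [-0.  -0.  -5.5] 0
[np.float64(2.02), np.float64(3.28), np.float64(-0.13)] [-0.  -0.  -5.5] 0
[np.float64(1.69), np.float64(3.46), np.float64(-0.13)] [-0.  -0.  -5.5] 0
[np.float64(1.35), np.float64(3.6), np.float64(-0.13)] [-0.  -0.  -5.5] 0
[np.float64(1.0), np.float64(3.72), np.float64(-0.13)] [-0.  -0.  -5.5] 0
[np.float64(0.64), np.float64(3.8), np.float64(-0.13)] [-0.  -0.  -5.5] 0
[np.float64(0.27), np.float64(3.84), np.float64(-0.13)] [-0.  -0.  -5.5] 0
[np.float64(-0.09), np.float64(3.85), np.float64(-0.13)] [-0.  -0.  -5.5] 0
```

Emit:
{"fn": "move_arm", "kwargs": {
  "steps": [
    {"dp":[3.8,0.2,-0.1],"turn":[0,0,-5.5],"gripper":0},
    {"dp":[3.8,0.6,-0.1],"turn":[0,0,-5.5],"gripper":0},
    {"dp":[3.7,1.0,-0.1],"turn":[0,0,-5.5],"gripper":0},
    {"dp":[3.6,1.3,-0.1],"turn":[0,0,-5.5],"gripper":0},
    {"dp":[3.5,1.7,-0.1],"turn":[0,0,-5.5],"gripper":0}
  ]
}}

```text
time_s: 14.6
tool_pos: [0.587, -0.113, 0.2025]
orientation: [1.455, 2.783, 0.0]
ft_force: [0.7, 0.5, -0.4]
grip_width: 0.342
finger_force: 0.0
```

Emit:
{"fn": "move_arm", "kwargs": {
  "steps": [
    {"dp":[3.3,2.0,-0.1],"turn":[0,0,-5.5],"gripper":0},
    {"dp":[3.1,2.3,-0.1],"turn":[0,0,-5.5],"gripper":0},
    {"dp":[2.9,2.6,-0.1],"turn":[0,0,-5.5],"gripper":0},
    {"dp":[2.6,2.8,-0.1],"turn":[0,0,-5.5],"gripper":0},
    {"dp":[2.3,3.1,-0.1],"turn":[0,0,-5.5],"gripper":0}
  ]
}}

```text
time_s: 15.02
tool_pos: [0.5755, 0.0802, 0.2075]
orientation: [0.751, 3.049, 0.0]
ft_force: [0.7, 0.5, 0.7]
grip_width: 0.707
finger_force: 0.0
```

Emit:
{"fn": "move_arm", "kwargs": {
  "steps": [
    {"dp":[2.0,3.3,-0.1],"turn":[0,0,-5.5],"gripper":0},
    {"dp":[1.7,3.5,-0.1],"turn":[0,0,-5.5],"gripper":0},
    {"dp":[1.3,3.6,-0.1],"turn":[0,0,-5.5],"gripper":0},
    {"dp":[1.0,3.7,-0.1],"turn":[0,0,-5.5],"gripper":0},
    {"dp":[0.6,3.8,-0.1],"turn":[0,0,-5.5],"gripper":0}
  ]
}}

```text
time_s: 15.43
tool_pos: [0.5647, 0.2729, 0.2124]
orientation: [0.005, 3.14, 0.0]
ft_force: [1.1, -0.3, -0.2]
grip_width: 1.0
finger_force: 0.0
```

Emit:
{"fn": "move_arm", "kwargs": {
  "steps": [
    {"dp":[0.3,3.8,-0.1],"turn":[0,0,-5.5],"gripper":0},
    {"dp":[-0.1,3.8,-0.1],"turn":[0,0,-5.5],"gripper":0},
    {"dp":[0,0,0],"turn":[0,0,0],"gripper":0},
    {"dp":[0,0,0],"turn":[0,0,0],"gripper":0}
  ]
}}

```text
time_s: 15.77
tool_pos: [0.5593, 0.349, 0.2138]
orientation: [-0.293, 3.127, 0.0]
ft_force: [0.7, -1.0, -0.2]
grip_width: 0.999
finger_force: 0.0
```

```bash
python3 - <<'E'
from h import *
import pickle
s=bot.get_state();print(s["time_s"],s["tool_pos"],s["joint_positions"]);plan(s["tool_pos"],190.5,0)
c,p,d=shot("wrist"); pickle.dump((c,p,d),open("w3.pkl","wb")); save("pics/w3.png",p,1.5)
c,p,d=shot("scene"); pickle.dump((c,p,d),open("s3.pkl","wb"))
E
```

```text
15.7667 [0.55932721 0.3489526  0.21381127] [ 5.55659202e-01  4.06134100e-01  1.55614438e+00 -2.81022218e-04
  1.17865932e+00 -1.20168959e+00]
n 1 t 15.7667 rv [-0.   0.   0.2] pos [0.5593 0.349  0.2138]
[np.float64(0.0), np.float64(0.0), np.float64(0.0)] [-0.    0.04  0.19] 0
```

View pics/w3.png

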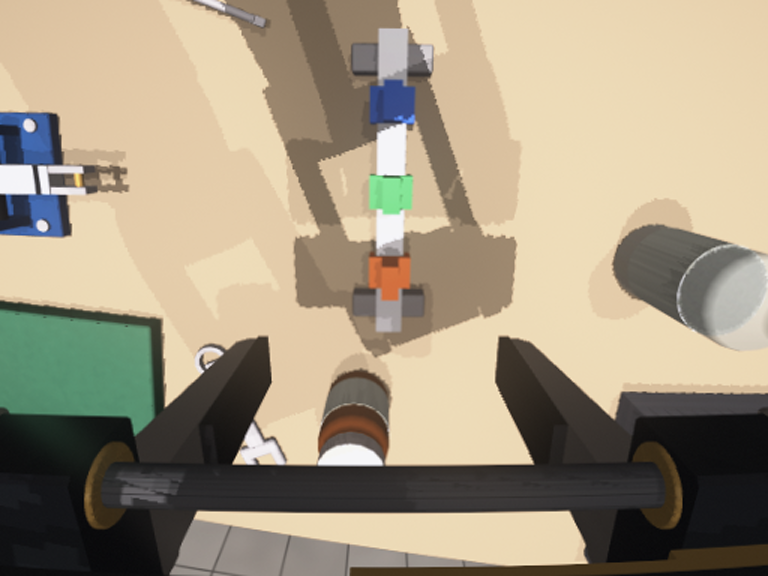

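The wrist view shows the orange clip at about (390,275), between the open fingers' line of descent, with green and blue behind it and the jar close below. I'll get the tab position from the depth data in the wrist view, and check it against the scene view.

```bash
python3 - <<'E'
from h import *
import pickle
for f in("w3","s3"):
    c,p,d=pickle.load(open(f+".pkl","rb"));h=cv2.cvtColor(p,cv2.COLOR_RGB2HSV)
    m=(h[...,0]<14)&(h[...,1]>170)&(h[...,2]>80)
    n,l,st,ce=cv2.connectedComponentsWithStats(m.astype(np.uint8))
    k=[i for i in range(1,n) if st[i,4]>40]
    for i in k:
        v,u=np.where(l==i)
        P=np.array([pix2w(c,d,a,b,0) if d[b,a]>0 else [0,0,0] for a,b in zip(u,v)])
        T=P[(P[:,2]>.070)&(P[:,2]<.085)];S=P[(P[:,2]>.04)&(P[:,2]<.050)]
        if len(T)>5:
            print(f,ce[i],len(T),"tab med",np.median(T,0).round(4),T.min(0).round(4),T.max(0).round(4),"saddle",len(S),S.min(0).round(4) if len(S) else 0,S.max(0).round(4) if len(S) else 0)
            r=cv2.minAreaRect(T[:,:2].astype(np.float32)*1000);print(r)
c,p,d=pickle.load(open("w3.pkl","rb"))
L=[ray_z(c,u/1.5,v/1.5,.04) for u,v in[(376.5,150),(406,150),(376,237),(403,237)]];print(np.array(L).round(4))
e=(L[0]+L[1]-L[2]-L[3])/2;print("rail yaw",np.degrees(np.arctan2(e[1],e[0])))
E
```

```text
w3 [259.40234375 184.36523438] 244 tab med [0.5644 0.3558 0.0758] [0.5536 0.3484 0.0705] [0.5769 0.3621 0.0774] saddle 265 [0.5525 0.3396 0.0438] [0.5795 0.3715 0.0477]
((565.6602172851562, 356.1379699707031), (22.61611557006836, 11.513981819152832), 10.642696380615234)
s3 [330.92207792 273.06493506] 30 tab med [0.5681 0.3554 0.0761] [0.5563 0.3483 0.0705] [0.5773 0.3618 0.0795] saddle 36 [0.5535 0.3405 0.0408] [0.5799 0.3697 0.0497]
((566.2183227539062, 354.87347412109375), (21.528730392456055, 10.37614917755127), 12.911516189575195)
[[0.48   0.3298 0.04  ]
 [0.4761 0.3505 0.04  ]
 [0.5422 0.3409 0.04  ]
 [0.5384 0.3609 0.04  ]]
rail yaw -170.235563555586
```

Emit:
{"fn": "move_arm", "kwargs": {
  "steps": [
    {"dp":[-0.7,0.6,2.0],"turn":[0,0,0],"gripper":0},
    {"dp":[0,0,4],"turn":[0,0,0],"gripper":0},
    {"dp":[0,0,4],"turn":[0,0,0],"gripper":0},
    {"dp":[0,0,3],"turn":[0,0,0],"gripper":0},
    {"dp":[0,0,0],"turn":[0,0,0],"gripper":0}
  ]
}}

```text
time_s: 16.28
tool_pos: [0.5613, 0.3506, 0.0775]
orientation: [0.285, -3.12, 0.007]
ft_force: [-1.1, -0.6, -0.9]
grip_width: 0.999
finger_force: 0.0
```

```bash
python3 -c "
from h import *
plan([.5657,.3558,.051],190.3,0)"
```

```text
n 1 t 16.2833 rv [-0.2 -0.5  0.1] pos [0.5613 0.3506 0.0775]
[np.float64(-0.55), np.float64(0.45), np.float64(2.64)] [-0.23 -0.53  0.13] 0
```

Emit:
{"fn": "move_arm", "kwargs": {
  "steps": [
    {"dp":[0,0,0.8],"turn":[0,0,0],"gripper":0},
    {"dp":[0,0,0],"turn":[0,0,0],"gripper":0},
    {"dp":[0,0,0],"turn":[0,0,0],"gripper":0}
  ]
}}

```text
time_s: 16.53
tool_pos: [0.5657, 0.355, 0.0776]
orientation: [-0.288, 3.126, 0.002]
ft_force: [-0.5, 0.7, 0.7]
grip_width: 0.997
finger_force: 0.0
```

```bash
python3 -c "
from h import *
plan([.5657,.3558,.051],190.3,0)"
```

```text
n 1 t 16.5333 rv [0.1 0.1 0.2] pos [0.5657 0.355  0.0776]
[np.float64(-0.0), np.float64(0.08), np.float64(2.66)] [0.05 0.14 0.23] 0
```

Emit:
{"fn": "move_arm", "kwargs": {
  "steps": [
    {"dp":[0,0.1,1.3],"turn":[0,0,0],"gripper":0},
    {"dp":[0,0,1.2],"turn":[0,0,0],"gripper":0},
    {"dp":[0,0,0],"turn":[0,0,0],"gripper":0.5},
    {"dp":[0,0,0],"turn":[0,0,0],"gripper":0.8},
    {"dp":[0,0,0],"turn":[0,0,0],"gripper":1}
  ]
}}

```text
time_s: 16.95
tool_pos: [0.564, 0.356, 0.0505]
orientation: [0.29, -3.128, 0.0]
ft_force: [0.2, 1.0, 0.1]
grip_width: 0.806
finger_force: 0.0
```

Emit:
{"fn": "move_arm", "kwargs": {
  "steps": [
    {"dp":[0,0,0],"turn":[0,0,0],"gripper":1},
    {"dp":[0,0,0],"turn":[0,0,0],"gripper":1},
    {"dp":[0,0,0],"turn":[0,0,0],"gripper":1},
    {"dp":[0,0,0],"turn":[0,0,0],"gripper":1},
    {"dp":[0,0,0],"turn":[0,0,0],"gripper":1}
  ]
}}

```text
time_s: 17.37
tool_pos: [0.5642, 0.356, 0.0508]
orientation: [-0.29, 3.128, 0.0]
ft_force: [-0.9, -0.7, -0.1]
grip_width: 0.441
finger_force: 0.0
```

Emit:
{"fn": "move_arm", "kwargs": {
  "steps": [
    {"dp":[0,0,0],"turn":[0,0,0],"gripper":1},
    {"dp":[0,0,0],"turn":[0,0,0],"gripper":1},
    {"dp":[0,0,0],"turn":[0,0,0],"gripper":1},
    {"dp":[0,0,0],"turn":[0,0,0],"gripper":1},
    {"dp":[0,0,0],"turn":[0,0,0],"gripper":1}
  ]
}}

```text
time_s: 17.78
tool_pos: [0.5641, 0.356, 0.0506]
orientation: [0.29, -3.128, 0.0]
ft_force: [-1.1, -0.8, -0.1]
grip_width: 0.129
finger_force: 30.0
```

Emit:
{"fn": "move_arm", "kwargs": {
  "steps": [
    {"dp":[0,0,0],"turn":[0,0,0],"gripper":1},
    {"dp":[0,0,-0.8],"turn":[0,0,0],"gripper":1},
    {"dp":[0,0,-2.0],"turn":[0,0,0],"gripper":1},
    {"dp":[0,0,-3.0],"turn":[0,0,0],"gripper":1},
    {"dp":[0,0,-3.0],"turn":[0,0,0],"gripper":1}
  ]
}}

```text
time_s: 18.2
tool_pos: [0.5635, 0.3555, 0.1393]
orientation: [0.29, -3.127, 0.001]
ft_force: [0.3, 0.3, 0.1]
grip_width: 0.129
finger_force: 30.0
```

Emit:
{"fn": "move_arm", "kwargs": {
  "steps": [
    {"dp":[0,0,-3.0],"turn":[0,0,0],"gripper":1},
    {"dp":[0,0,-3.0],"turn":[0,0,0],"gripper":1}
  ]
}}

```text
time_s: 18.37
tool_pos: [0.564, 0.3558, 0.2007]
orientation: [-0.29, 3.128, 0.0]
ft_force: [-0.0, -0.8, 0.0]
grip_width: 0.126
finger_force: 30.0
```

```bash
python3 - <<'E'
from h import *
import pickle
c,p,d=shot("wrist");s=bot.get_state();print(s["grip_width"],s["finger_force"]); save("pics/w4.png",p[150:384],1.2)
E=np.array([-.151,.5515])
w=E[0]*A+E[1]*B;print("edge",w)
plan([w[0],w[1],.20],97.5,1)
E
```

```text
0.12988900087562472 29.99991685152054
edge [ 0.5664626  -0.07773065  0.        ]
n 14 t 18.4167 rv [ 0.5  0.2 93.1] pos [0.5666 0.3575 0.2075]
[np.float64(0.57), np.float64(-3.06), np.float64(0.04)] [0.04 0.01 6.65] 1
[np.float64(0.22), np.float64(-3.1), np.float64(0.04)] [0.04 0.01 6.65] 1
[np.float64(-0.15), np.float64(-3.11), np.float64(0.04)] [0.04 0.01 6.65] 1
[np.float64(-0.5), np.float64(-3.07), np.float64(0.04)] [0.04 0.01 6.65] 1
[np.float64(-0.86), np.float64(-2.99), np.float64(0.05)] [0.04 0.01 6.65] 1
[np.float64(-1.2), np.float64(-2.87), np.float64(0.05)] [0.04 0.01 6.65] 1
[np.float64(-1.52), np.float64(-2.71), np.float64(0.05)] [0.04 0.01 6.65] 1
[np.float64(-1.82), np.float64(-2.52), np.float64(0.05)] [0.04 0.01 6.65] 1
[np.float64(-2.1), np.float64(-2.29), np.float64(0.05)] [0.04 0.01 6.65] 1
[np.float64(-2.35), np.float64(-2.03), np.float64(0.05)] [0.04 0.01 6.65] 1
[np.float64(-2.57), np.float64(-1.74), np.float64(0.05)] [0.04 0.01 6.65] 1
[np.float64(-2.76), np.float64(-1.43), np.float64(0.05)] [0.04 0.01 6.65] 1
[np.float64(-2.91), np.float64(-1.11), np.float64(0.05)] [0.04 0.01 6.65] 1
[np.float64(-3.01), np.float64(-0.76), np.float64(0.05)] [0.04 0.01 6.65] 1
```

View pics/w4.png

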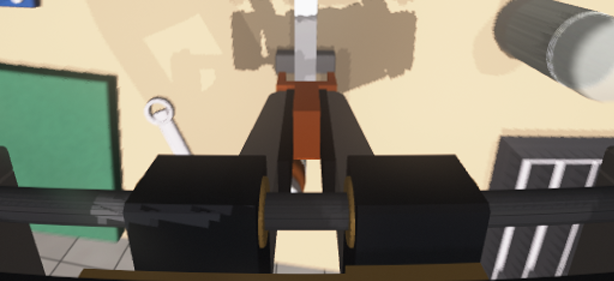

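Emit:
{"fn": "move_arm", "kwargs": {
  "steps": [
    {"dp":[0.6,-3.0,0],"turn":[0,0,6.65],"gripper":1},
    {"dp":[0.2,-3.1,0],"turn":[0,0,6.65],"gripper":1},
    {"dp":[-0.15,-3.1,0],"turn":[0,0,6.65],"gripper":1},
    {"dp":[-0.5,-3.05,0],"turn":[0,0,6.65],"gripper":1},
    {"dp":[-0.9,-3.0,0],"turn":[0,0,6.65],"gripper":1}
  ]
}}

```text
time_s: 18.83
tool_pos: [0.564, 0.1998, 0.1991]
orientation: [0.625, 3.078, 0.0]
ft_force: [0.6, -0.5, 0.5]
grip_width: 0.13
finger_force: 30.0
```

Emit:
{"fn": "move_arm", "kwargs": {
  "steps": [
    {"dp":[-1.2,-2.9,0],"turn":[0,0,6.65],"gripper":1},
    {"dp":[-1.5,-2.7,0],"turn":[0,0,6.65],"gripper":1},
    {"dp":[-1.8,-2.5,0],"turn":[0,0,6.65],"gripper":1},
    {"dp":[-2.1,-2.3,0],"turn":[0,0,6.65],"gripper":1},
    {"dp":[-2.3,-2.0,0],"turn":[0,0,6.65],"gripper":1}
  ]
}}

```text
time_s: 19.25
tool_pos: [0.5635, 0.0448, 0.1991]
orientation: [1.48, 2.77, 0.0]
ft_force: [1.4, -0.2, -0.2]
grip_width: 0.129
finger_force: 30.0
```

Emit:
{"fn": "move_arm", "kwargs": {
  "steps": [
    {"dp":[-2.5,-1.7,0],"turn":[0,0,6.65],"gripper":1},
    {"dp":[-2.7,-1.4,0],"turn":[0,0,6.65],"gripper":1},
    {"dp":[-2.8,-1.1,0],"turn":[0,0,6.65],"gripper":1},
    {"dp":[-2.9,-0.8,0],"turn":[0,0,6.65],"gripper":1},
    {"dp":[0,0,0],"turn":[0,-6.7,0],"gripper":1}
  ]
}}

```text
time_s: 19.67
tool_pos: [0.5625, -0.086, 0.1994]
orientation: [2.036, 2.271, -0.118]
ft_force: [-0.3, 0.8, -1.1]
grip_width: 0.128
finger_force: 30.0
```

Emit:
{"fn": "move_arm", "kwargs": {
  "steps": [
    {"dp":[0,0,0],"turn":[0,0,0],"gripper":1},
    {"dp":[0,0,0],"turn":[0,0,0],"gripper":1},
    {"dp":[0,0,0],"turn":[0,0,0],"gripper":1}
  ]
}}

```text
time_s: 19.92
tool_pos: [0.5627, -0.0728, 0.1988]
orientation: [2.01, 2.299, -0.114]
ft_force: [0.1, -0.4, 0.2]
grip_width: 0.129
finger_force: 30.0
```

```bash
python3 - <<'E'
from h import *
import pickle
s=bot.get_state();R=Ro.from_rotvec(s["orientation"]).as_matrix();print(s["time_s"],ab(np.array(s["tool_pos"])),"x.AB",R[:,0]@A,R[:,0]@B,"z",R[:,2]@A,R[:,2]@B)
c,p,d=shot("wrist"); pickle.dump((c,p,d,s),open("w5.pkl","wb")); save("pics/w5.png",p,1.5)
c,p,d=shot("top"); pickle.dump((c,p,d),open("t5.pkl","wb"))
E
```

```text
19.9167 (-0.1456, 0.5483, 0.1988) x.AB 0.9934818987879068 -0.0031520903327730714 z -0.1135246113718462 0.00039346302766567936
```

View pics/w5.png

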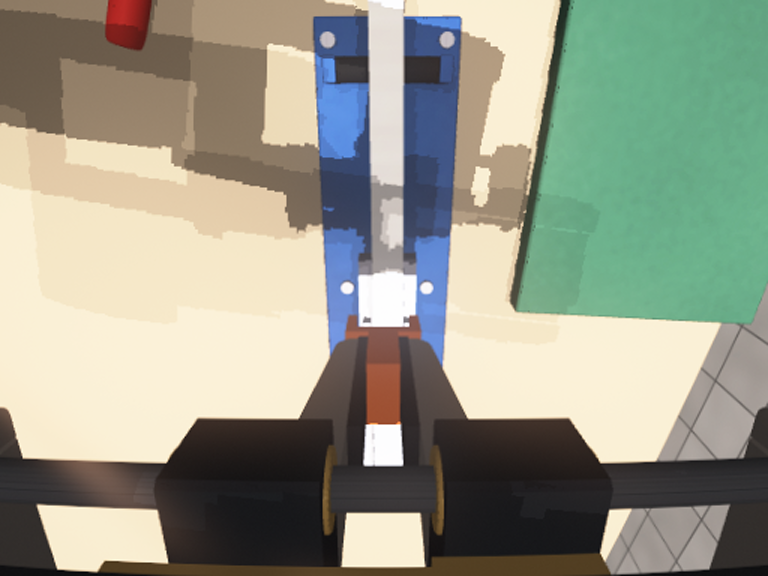

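The wrist view shows the clip legs at 346–421 in column, row ~325, and the tipped boom at 370–404. The dark steel edge is visible on both sides of the boom at rows ~255–275, so I'll measure the edge and the boom line from here.

```bash
python3 - <<'E'
from h import *
import pickle
c,p,d,s=pickle.load(open("w5.pkl","rb"))
K=np.array(c["camera_matrix"]);R=np.array(c["R"]);t=np.array(c["t"])
v,u=np.mgrid[0:384,0:512]
q=cv2.undistortPoints(np.stack([u,v],-1).reshape(-1,1,2).astype(float),K,np.array(c["dist_coeffs"]))[:,0]
z=d.reshape(-1);P=(np.c_[q*z[:,None],z]-t)@R
a,b,h=(P@A),(P@B),P[:,2]
# boom top
m=(a>-.11)&(a<.02)&(abs(b-.551)<.02)&(h>.05)&(h<.1)
k=np.polyfit(a[m],h[m],1);m2=m&(abs(h-np.polyval(k,a))<.003);k=np.polyfit(a[m2],h[m2],1)
print("tilt",k, "edge from height .0801:",(.0801-k[1])/k[0])
for lo in(-.11,-.08,-.05,-.02):
    w=m2&(a>lo)&(a<lo+.03);print("boom b",lo,b[w].min(),b[w].max(),(np.percentile(b[w],2)+np.percentile(b[w],98))/2)
# deck/edge points
w=(h>.054)&(h<.064)&(abs(b-.551)<.022)&(a<-.12)&(abs(b-.551)>.011)
print("deck pts",w.sum(),"a max",np.percentile(a[w],[90,97,100]),"b",b[w].min(),b[w].max())
# clip orange
H=cv2.cvtColor(p,cv2.COLOR_RGB2HSV).reshape(-1,3);o=(H[:,0]<14)&(H[:,1]>150)&(v.reshape(-1)>200)&(abs(u.reshape(-1)-256)<40)&(h>.1)
Rt=Ro.from_rotvec(s["orientation"]).as_matrix();T=(P[o]-np.array(s["tool_pos"]))@Rt
for z0,z1 in((-.03,-.01),(-.01,.0),(0,.006),(.006,.03)):
    w=(T[:,2]>z0)&(T[:,2]<z1)
    if w.sum()>5:print("clip tool z",z0,z1,w.sum(),"min",np.percentile(T[w],2,0).round(4),"max",np.percentile(T[w],98,0).round(4))
for uu,vv in((362,254),(413,254),(362,274),(413,274)):print("edge pix",ab(ray_z(c,uu/1.5,vv/1.5,.06)),ab(pix2w(c,d,uu/1.5,vv/1.5,0)))
save("pics/w5c.png",p[160:225,225:295],8)
E
```

```text
tilt [-0.11459087  0.06225719] edge from height .0801: -0.15570878156730794
boom b -0.11 0.541042642073664 0.5605456997915196 0.5511436307495194
boom b -0.08 0.5410814249561657 0.5601929524141811 0.5505108245939441
boom b -0.05 0.5403458590579066 0.559784084233637 0.5500004982150298
boom b -0.02 0.5404212320599785 0.5593827014347433 0.5498477728281461
deck pts 675 a max [-0.15382344 -0.15150444 -0.15097953] b 0.5319023057015054 0.5719910460091486
clip tool z -0.03 -0.01 819 min [-0.0125 -0.005  -0.0263] max [ 0.0092  0.0061 -0.0239]
edge pix (-0.1477, 0.5346, 0.06) (-0.1517, 0.534, 0.0482)
edge pix (-0.1476, 0.5693, 0.06) (-0.1515, 0.5702, 0.0484)
edge pix (-0.1623, 0.5344, 0.06) (-0.162, 0.5344, 0.0607)
edge pix (-0.1622, 0.5698, 0.06) (-0.1617, 0.5697, 0.0612)
```

View pics/w5c.png

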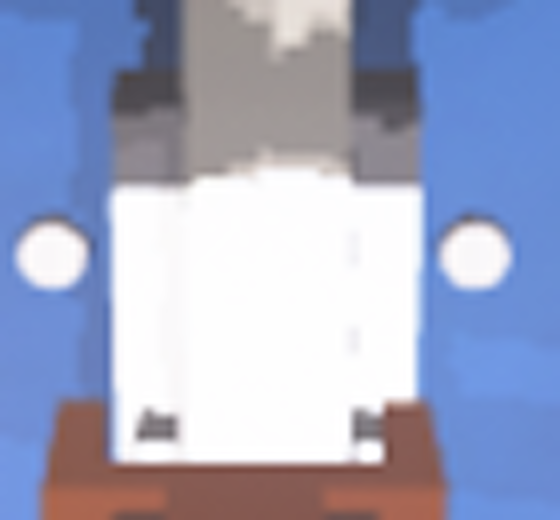

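Emit:
{"fn": "move_arm", "kwargs": {
  "steps": [
    {"dp":[0.4,0.35,2.5],"turn":[0,0,-0.6],"gripper":1},
    {"dp":[0.4,0,2.5],"turn":[0,0,0],"gripper":1},
    {"dp":[0.45,0,2.75],"turn":[0,0,0],"gripper":1},
    {"dp":[0,0,0],"turn":[0,0,0],"gripper":1},
    {"dp":[0,0,0],"turn":[0,0,0],"gripper":1}
  ]
}}

```text
time_s: 20.43
tool_pos: [0.5647, -0.0699, 0.1193]
orientation: [2.0, 2.309, -0.121]
ft_force: [-0.0, 0.3, 0.6]
grip_width: 0.131
finger_force: 30.0
```

Emit:
{"fn": "move_arm", "kwargs": {
  "steps": [
    {"dp":[0,0,0],"turn":[0,0,0],"gripper":1},
    {"dp":[0,0,0],"turn":[0,0,0],"gripper":1}
  ]
}}

```text
time_s: 20.6
tool_pos: [0.5668, -0.0705, 0.1219]
orientation: [1.999, 2.304, -0.116]
ft_force: [-0.0, -1.1, 0.9]
grip_width: 0.126
finger_force: 30.0
```

```bash
cat > st.py <<'E'
from h import *
s=bot.get_state();R=Ro.from_rotvec(s["orientation"]).as_matrix();p=np.array(s["tool_pos"]);print(s["time_s"],ab(p),"x.AB",(R[:,0]@A).round(4),(R[:,0]@B).round(4),"z",(R[:,2]@A).round(4),(R[:,2]@B).round(4),s["ft_force"])
# seated TCP target, then error in tool axes (cm)
T=(-.1454)*A+.552*B+np.array([0,0,.0904]);print("to seated, tool cm",(R.T@(T-p)*100).round(2))
E
python3 st.py
```

```text
20.6 (-0.1439, 0.5527, 0.1219) x.AB 0.993 -0.0106 z -0.1169 0.0025 [-0.00701202 -1.06097016  0.93743828]
to seated, tool cm [ 0.22 -0.09  3.15]
```

Emit:
{"fn": "move_arm", "kwargs": {
  "steps": [
    {"dp":[0.2,-0.07,0.8],"turn":[0,0,0],"gripper":1},
    {"dp":[0,0,0.5],"turn":[0,0,0],"gripper":1},
    {"dp":[0,0,0],"turn":[0,0,0],"gripper":1},
    {"dp":[0,0,0],"turn":[0,0,0],"gripper":1}
  ]
}}

```text
time_s: 20.93
tool_pos: [0.5645, -0.0703, 0.1068]
orientation: [2.001, 2.305, -0.119]
ft_force: [-0.3, -0.5, -0.5]
grip_width: 0.128
finger_force: 30.0
```

```bash
python3 st.py; python3 - <<'E'
from h import *
c,p,d=shot("wrist"); save("pics/w6.png",p[130:330,190:330],4)
c,p,d=shot("top")
E
```

```text
20.9333 (-0.1434, 0.5505, 0.1068) x.AB 0.9931 -0.0104 z -0.1165 -0.0006 [-0.31091728 -0.53238253 -0.51613689]
to seated, tool cm [-0.01  0.15  1.65]
```

View pics/w6.png

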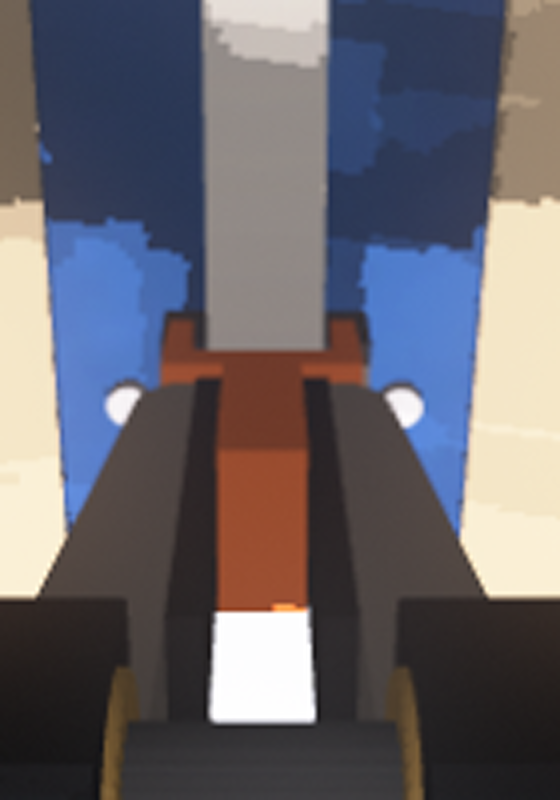

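The clip legs are at 163–369 (centre 266) and the boom at 206–325 (centre 265.5), so the clip is centred over the boom. Lowering gently.

Emit:
{"fn": "move_arm", "kwargs": {
  "steps": [
    {"dp":[0,0,0.3],"turn":[0,0,0],"gripper":1},
    {"dp":[0,0,0.3],"turn":[0,0,0],"gripper":1},
    {"dp":[0,0,0],"turn":[0,0,0],"gripper":1}
  ]
}}

```text
time_s: 21.28
tool_pos: [0.5645, -0.071, 0.1005]
orientation: [2.001, 2.305, -0.119]
ft_force: [-0.2, -0.0, -0.1]
grip_width: 0.131
finger_force: 30.0
```

```bash
python3 st.py
```

```text
21.2833 (-0.1441, 0.5504, 0.1005) x.AB 0.9931 -0.0104 z -0.1165 -0.0007 [-0.19445738 -0.02757741 -0.13567679]
to seated, tool cm [-0.01  0.15  1.01]
```

Emit:
{"fn": "move_arm", "kwargs": {
  "steps": [
    {"dp":[0,0,0.3],"turn":[0,0,0],"gripper":1},
    {"dp":[0,0,0.3],"turn":[0,0,0],"gripper":1},
    {"dp":[0,0,0.1],"turn":[0,0,0],"gripper":1},
    {"dp":[0,0,0],"turn":[0,0,0],"gripper":1}
  ]
}}

```text
time_s: 21.62
tool_pos: [0.5647, -0.0718, 0.0936]
orientation: [2.001, 2.305, -0.119]
ft_force: [-0.5, -0.8, -0.2]
grip_width: 0.127
finger_force: 30.0
```

```bash
python3 st.py
```

```text
21.6167 (-0.1449, 0.5504, 0.0936) x.AB 0.9931 -0.0103 z -0.1165 -0.0008 [-0.54372155 -0.8069382  -0.15477533]
to seated, tool cm [-0.01  0.15  0.33]
```

Now 3 mm above the seat with no contact. Lowering 1.5 mm more, then opening slowly.

Emit:
{"fn": "move_arm", "kwargs": {
  "steps": [
    {"dp":[0,0,0.15],"turn":[0,0,0],"gripper":1},
    {"dp":[0,0,0.08],"turn":[0,0,0],"gripper":1},
    {"dp":[0,0,0],"turn":[0,0,0],"gripper":1}
  ]
}}

```text
time_s: 21.87
tool_pos: [0.5649, -0.0721, 0.0917]
orientation: [2.0, 2.305, -0.119]
ft_force: [-0.5, 0.2, -1.3]
grip_width: 0.125
finger_force: 30.0
```

```bash
python3 st.py
```

```text
21.8667 (-0.1452, 0.5506, 0.0917) x.AB 0.9931 -0.0104 z -0.1166 -0.0002 [-0.46123961  0.21164453 -1.31162074]
to seated, tool cm [-0.01  0.13  0.13]
```

Emit:
{"fn": "move_arm", "kwargs": {
  "steps": [
    {"dp":[0,0,0],"turn":[0,0,0],"gripper":0.8},
    {"dp":[0,0,0],"turn":[0,0,0],"gripper":0.7},
    {"dp":[0,0,0],"turn":[0,0,0],"gripper":0.6},
    {"dp":[0,0,0],"turn":[0,0,0],"gripper":0.5},
    {"dp":[0,0,0],"turn":[0,0,0],"gripper":0.4}
  ]
}}

```text
time_s: 22.28
tool_pos: [0.5651, -0.0721, 0.0919]
orientation: [2.0, 2.305, -0.118]
ft_force: [0.4, 0.1, 0.2]
grip_width: 0.469
finger_force: 0.0
```

Emit:
{"fn": "move_arm", "kwargs": {
  "steps": [
    {"dp":[0,0,-0.5],"turn":[0,0,0],"gripper":0.4},
    {"dp":[0,0,-2],"turn":[0,0,0],"gripper":0.4},
    {"dp":[0,0,-3],"turn":[0,0,0],"gripper":0.4},
    {"dp":[0,0,-3],"turn":[0,0,0],"gripper":0.4},
    {"dp":[0,0,-3],"turn":[0,0,0],"gripper":0.4}
  ]
}}

```text
time_s: 22.7
tool_pos: [0.5629, -0.0586, 0.2075]
orientation: [2.001, 2.305, -0.119]
ft_force: [0.7, 1.0, -0.4]
grip_width: 0.599
finger_force: 0.0
```

Emit:
{"fn": "move_arm", "kwargs": {
  "steps": [
    {"dp":[-3,0,-2],"turn":[0,0,0],"gripper":0.4},
    {"dp":[-3,0,0],"turn":[0,0,0],"gripper":0.4},
    {"dp":[-3,0,0],"turn":[0,0,0],"gripper":0.4},
    {"dp":[0,0,0],"turn":[0,0,0],"gripper":0.4},
    {"dp":[0,0,0],"turn":[0,0,0],"gripper":0.4}
  ]
}}

```text
time_s: 23.12
tool_pos: [0.5755, -0.1461, 0.2369]
orientation: [2.003, 2.302, -0.118]
ft_force: [-0.8, 0.3, 0.1]
grip_width: 0.6
finger_force: 0.0
```

```bash
python3 - <<'E'
from h import *
c,p,d=shot("wrist");s=bot.get_state();print(s["time_s"],ab(np.array(s["tool_pos"])))
K=np.array(c["camera_matrix"]);R=np.array(c["R"]);t=np.array(c["t"])
v,u=np.mgrid[0:384,0:512]
q=cv2.undistortPoints(np.stack([u,v],-1).reshape(-1,1,2).astype(float),K,np.array(c["dist_coeffs"]))[:,0]
z=d.reshape(-1);P=(np.c_[q*z[:,None],z]-t)@R
a,b,h=(P@A),(P@B),P[:,2]
m=(a>-.12)&(a<.02)&(abs(b-.551)<.015)&(h>.05)&(h<.1)
k=np.polyfit(a[m],h[m],1);m2=m&(abs(h-np.polyval(k,a))<.003);k=np.polyfit(a[m2],h[m2],1);print("tilt",k,m2.sum())
H=cv2.cvtColor(p,cv2.COLOR_RGB2HSV).reshape(-1,3);o=(H[:,0]<14)&(H[:,1]>150)&(h>.06)&(h<.14)&(abs(b-.551)<.03)&(abs(a+.15)<.04)
th=-k[0];X=np.c_[(a+.151)*np.cos(th)-(h-.06)*np.sin(th),b-.5515,(a+.151)*np.sin(th)+(h-.06)*np.cos(th)][o]  # boom-aligned frame at edge
print("clip pts",o.sum(),X.min(0).round(4),X.max(0).round(4))
for z0,z1 in((.02,.03),(.05,.06)):
    w=(X[:,2]>z0)&(X[:,2]<z1);print(z0,w.sum(),np.percentile(X[w],[2,98],0).round(4).tolist(), "med z",np.median(X[w,2]) if w.sum() else 0)
save("pics/w7.png",p,1.5)
E
```

```text
23.1667 (-0.2189, 0.5513, 0.2365)
tilt [-0.1128237   0.06245174] 1289
clip pts 783 [-0.0098 -0.015   0.0236] [0.0128 0.0144 0.0577]
0.02 409 [[-0.0098, -0.015, 0.0239], [0.0127, 0.0142, 0.0269]] med z 0.025392670150280773
0.05 374 [[-0.0095, -0.0057, 0.0539], [0.0124, 0.0058, 0.057]] med z 0.05542728493752032
```

The clip is seated: tab top 55–56 mm above the boom's underside, against 56 expected. It is about 2 mm from the edge and square, and the boom is still tipped at 0.113 rad.

```bash
python3 -c "
from h import *
print(sign_off())"
```

```text
the job is handed in; nothing more can be done
None
```

The job is handed in: the boom tipped over the steel edge by itself and is resting on the catch bar at about 0.113 rad. The orange clip is fully seated and square on it, about 2 mm past the edge (limit 7 mm), and the arm is clear; I could not measure the force on the catch bar, and sign-off returned no score.

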